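Flip the ratchet and clamp the foot roller

TASK

The foot roller lies loose in its clamp, and the ratchet handle stands nearly at the end of its swing with its direction lever set for opening. Flip the direction lever over to closing, then swing the handle well back past the middle and feel that it free-wheels with the jaw staying still, then swing it forward to draw the jaw along until the roller is snug between jaw and cheek. Move the jaw only with the handle, do not open it further, leave the lever on closing and the things around undisturbed.

Things in the scene. Friction and masses are not known exactly. Their poses are not given: they have to be found in the camera images.
- clamp: Fixed dark wooden clamp board, 20 mm thick, x -50..190, y -150..150 mm. Origin on the bench below the vertical ratchet axis, z up. x points from the ratchet across to the roller, which lies along y at x = 140 mm; the jaw is at the roller's -y end, the fixed cheek at its +y end. All on it is below 77 mm but for the handle grip and lever tab.
- ratchet_axis (a point): Centre of the top of the round steel ratchet head (72 mm across, 28 mm high, top 68 mm above the bench, with a 30 mm boss for the lever); the handle turns about the vertical line through it.
- handle (a joint): Ratchet handle angle, rad, counter-clockwise from above positive, stops at -0.65 and 0.65; 0 = it points along the clamp's -x. Lever on closing: increasing drives the jaw 20 mm per rad (about 6 N at the grip, more once snug), after up to 0.35 rad idle (20 teeth); decreasing free-wheels at about 2 N. Lever on opening: the reverse. Starts near the positive stop; stays where left.
- grip_center (a point): Centre of the upright, revolving wooden grip at the handle's end: round, 26 mm across, 44 mm high (from 62 to 106 mm above the bench), 130 mm from the ratchet axis. It sits on the flat handle bar (22 mm wide, top 61 mm above the bench).
- dirlever (a joint): Direction lever angle relative to the handle, rad, counter-clockwise from above positive, stops at -0.25 and 0.25; 0 = it points exactly away from the grip. Negative (clockwise, to the jaw's side) = opening; positive (counter-clockwise, to the fixed cheek's side) = closing. Stays where left; 2 N at its tab moves it, now and then up to 10 N.
- lever_pivot (a point): Point on the vertical axis about which the direction lever turns, fixed to the handle 34 mm beyond the ratchet axis as seen from the grip (88 mm above the bench).
- lever_tab (a point): Middle of the upright dark steel tab at the end of the direction lever on top of the ratchet head; the tab is 18 mm long along the lever, 10 mm wide across it, its top 98 mm above the bench; this point is 36 mm from the lever's own pivot and 88 mm above the bench. The lever arm below it lies 68 to 77 mm above the bench.
- jaw (a joint): Travel of the sliding jaw in m along the clamp's +y, 0 at the start. The jaw starts with the roller having 12 mm of play in all, so it is snug at 0.012. The jaw stays where the handle has driven it.
- jaw_face (a point): Centre of the cork-lined face of the sliding jaw (50 x 36 mm), looking to the clamp's +y.
- cheek_face (a point): Centre of the cork-lined face of the fixed cheek, looking to the clamp's -y; 132 mm from the jaw face at the start.
- roller_center (a point): Centre of the ribbed dark silicone foot roller, a loose cylinder 50 mm across and 120 mm long, lying with its axis along the clamp's y between two low steel rails.
- pot_center (a point): Centre of the ceramic pot (110 mm across, 110 mm high) standing on the lazy Susan; bystander.
- mallet_center (a point): Centre of the wooden meditation mallet, 200 mm long, lying on the bench; bystander.
- container_center (a point): Centre of the translucent container with clip lid, 118 x 158 x 70 mm; bystander.
- cork_center (a point): Centre of the rounded cork block, 90 x 140 x 60 mm; bystander.

How it is judged (in metres and radians):
On the way, in this order (a step that is already met when the one before it is completed fails the run):
1. the direction lever is flipped over to closing (value of joint dirlever above 0.15 rad), for 0.2 s.
2. the handle is swung back past the middle, free-wheeling: the jaw stays still (value of joint handle below -0.1 rad and value of joint dirlever above 0.15 rad and value of joint jaw between -0.005 and 0.004 m), for 0.2 s.
3. the handle has drawn the jaw up until the roller is snug (value of joint jaw above 0.01 m), for 0.2 s.
At the end, for the whole second after the job is handed in: The jaw has travelled at least 10.0 mm (less than 2 mm of play left to the roller between jaw and cheek), the direction lever is on closing (above 0.15 rad), and the roller lies at rest on the board between its rails (within 7 mm of its line, parallel to it within 0.1 rad) (value of joint jaw above 0.01 m and value of joint dirlever above 0.15 rad and linear speed of roller below 0.01 m/s and x of roller_center in the frame of clamp between 0.133 and 0.147 m and z of roller_center in the frame of clamp between 0.038 and 0.05 m and angle between the y axis of roller and the y axis of clamp, either way round below 0.1 rad); the robot touches nothing.
It fails at once if the jaw is pushed by the gripper or arm instead of the handle (contact force between any of the fingers, the arm and jaw above 3 N).
It fails at once if the jaw is opened further by more than 5 mm (value of joint jaw below -0.005 m).
It fails at once if a bystander is moved by more than 30 mm (distance of any of pot_center, mallet_center, container_center, cork_center from where it was at the start of the episode above 0.03 m).
It also fails if it takes over 61 s, if anything falls off the work surface, if the arm or the gripper's body presses on something with over 40 N, if the wrist force passes 120 N, or if a joint passes its speed limit or range.

ROBOT

A 6-joint arm with a two-finger parallel gripper is mounted at the origin on the work surface. World frame = base frame: x ahead of the robot, y to its left, z up, the work surface at z = 0. Lengths are in mm, angles in rad, forces in N, time in s.
With the tool pointing down it reaches from about 300 to 950 mm from the base axis. Payload 3.1 kg.
Tool frame: the origin (TCP) lies midway between the tips of the shut fingers; the grasp point (between the pads) lies behind it (ctrl.pinch_z is the z of the grasp point in the tool frame, in mm); z points along the fingers, y is the line along which they close (so a half turn about z gives the same grasp; the last joint's range is limited). The gripper opens to 85 mm and grips with 20 to 120 N. Pads are 22 mm wide; open, the fingers measure 114 mm over their backs; the gripper's body (76 mm by 85 mm) begins 54 mm behind the grasp point. The pads swing forward as they close: fully open they stand 13 mm farther back than shut.
Start: joints at [1.158, 0.308, 1.634, -0, 1.2, -0.07], TCP at [210.104, 588.633, 231.272] pointing down, gripper open.
Joint ranges: [-3.06, 3.06], [-0.79, 1.96], [0.05, 2.63], [-1.19, 4.34], [0.05, 2.64], [-2.94, 2.94]. Speed limits (rad/s): [2.79, 2.79, 3.14, 3.14, 3.14, 3.14].

INTERFACE

Orientations are given as a rotation vector (axis times angle).
In Python, from rig import ctrl gives the robot as it stands.
- The arm moves only by the shell command python3 -m crank 'ROWS' [FORCE]. ROWS is JSON, a list of rows, each a list of 5 numbers: the closure in counts, from 0 (fully open) to 255 (shut), then the shift along the world's x, y, z in m, then the turn about the world's z in degrees. A call has 1 to 12 rows; each row shifts and turns the commanded pose from where the row before left it; what a row does not reach is not made up. A row lasts 1/8 s, in which the tool goes at most 62.5 mm and 10.7 degrees, less where a joint would pass 70% of its speed; a pose out of reach is approached as far as the arm can. A call is refused whole if a number of a shift passes 0.0625 or a number of a turn 10.7, either way. A call with a gripper value outside its range is refused whole. The fingers move at their own pace and stop on an object; FORCE is the grip in N (left out, the last holds). Time passes only in rows, so rows that do not move let the fingers close. It gives the time, the measured TCP pose, the force, the opening and the grip force at its end, in the units of the state.
- ctrl.sense(): the state, without advancing time (a new reading comes with each control period).
- ctrl.snapshot(name): name is "scene" or "side" or "wrist"; returns (picture, depth): 480x640x3 uint8, blue, green, red; 480x640 float32, mm along the optical axis (not along the pixel's ray), 0 where there is no reading.
- ctrl.camera_params(name): a dict with "fx", "fy", "cx", "cy" (pixels), "dist" ([k1, k2, p1, p2, k3] as OpenCV has them; the pictures are not rectified), "world_to_cam" (4x4, takes a point from world to camera coordinates); the wrist camera has in their place "tool_from_camera" (4x4, takes a point from camera to tool coordinates, whose origin is the TCP and whose axes are the flange's). Camera axes: x right, y up, looking along -z (the intrinsics and any distortion apply to the point x, -y, -z); pixel columns grow to the right and rows downward; lengths in mm; the calibration is good to about 2 mm. A picture is of the moment at which its call begins: read the wrist's pose just before it. camera_params takes no time and is no camera call.
- ctrl.hand_in(): hands the job in; it is judged then, once.
Trained networks look in the newest picture that a camera, given by its name, has taken for a name from the list of things; names that differ only in an ending like _2 or _b are one class to them, and where a whole thing is asked for, a point or a joint stands for the part that bears it (a point fixed in the world has none). Each returns a list of dicts, best first, with "score" (0 to 1); they miss things now and then, are a little off and sometimes report something else, mostly with a low value. They report only what shows in the picture. A call takes as long as a camera call.
- ctrl.boxes_of(camera, target): "rect" ([left, top, right, bottom] in pixels, round what is visible of it).
- ctrl.mark_of(camera, target): "uv" ([column, row] in pixels: a listed point, or the origin of a listed thing).
The state is a dict: "time_s": time; "joints": joint angles; "joint_vel": joint speeds; "effort": joint torques, N m; "tool_pos": TCP position; "tcp_rot": TCP orientation; "ft_force": force on the tool from outside, world axes, zero at the start; "torque": the same for the moment, N m; "opening": finger opening in mm; "grip_force": force on a finger pad.
Only numpy, scipy, OpenCV 4.12 (cv2) and the standard library are available. Lean on these libraries where they do the work, as an engineer would, in place of code of your own. Each camera call takes 0.05 s, during which the arm holds its last target. There are 200 camera calls.

## Working session

There is one attempt and no reset: what is moved stays moved. The work goes in short steps, Python scripts to look and compute and a shell command to move; the robot and the scene stay as the last step left them, time stands still between calls to the robot, and variables do not carry over. Pictures are saved under pics/ and viewed, at most 10 in all, crops included, and the job is handed in when it is done.

```bash
mkdir -p pics; ls; cat > h.py <<'E'
import numpy as np, cv2
from rig import ctrl
from scipy.spatial.transform import Rotation as R
def w2c(cam):
    p=ctrl.camera_params(cam)
    if cam!='wrist': return p,np.array(p['world_to_cam'])
    s=ctrl.sense(); T=np.eye(4); T[:3,:3]=R.from_rotvec(s['tcp_rot']).as_matrix(); T[:3,3]=s['tool_pos']
    return p,np.linalg.inv(T@np.array(p['tool_from_camera']))
def at_z(P,uv,z):
    p,W=P; K=np.array([[p['fx'],0,p['cx']],[0,p['fy'],p['cy']],[0,0,1]])
    x,y=cv2.undistortPoints(np.array([[uv]],float),K,np.array(p['dist'],float))[0,0]
    C=np.linalg.inv(W); o=C[:3,3]; d=C[:3,:3]@np.array([x,-y,-1])
    return o+d*(z-o[2])/d[2]
E
cat > a.py <<'E'
from h import *
Z=dict(ratchet_axis=68,grip_center=84,lever_pivot=88,lever_tab=88,jaw_face=45,cheek_face=45,roller_center=45,pot_center=75,mallet_center=15,container_center=35,cork_center=30,clamp=0)
for c in ('scene','side'):
    P=w2c(c); im,d=ctrl.snapshot(c); cv2.imwrite(f'pics/{c}0.png',im)
    for t,z in Z.items():
        r=ctrl.mark_of(c,t)[:1]
        for q in r: print(c,t,round(q['score'],2),np.round(q['uv']),np.round(at_z(P,q['uv'],z)))
print(ctrl.sense()['time_s'],ctrl.pinch_z)
E
python3 a.py
```

```text
pics
scene ratchet_axis 0.97 [304. 264.] [568. -53.  68.]
scene lever_pivot 0.56 [314. 259.] [584. -30.  88.]
scene lever_tab 0.58 [330. 263.] [620.  -7.  88.]
scene jaw_face 0.91 [332. 315.] [724. -89.  45.]
scene cheek_face 0.92 [361. 279.] [689.  41.  45.]
scene roller_center 0.79 [347. 296.] [705. -21.  45.]
scene pot_center 0.66 [424. 175.] [547. 434.  75.]
scene mallet_center 0.61 [179. 298.] [ 405. -359.   15.]
scene container_center 0.95 [202. 365.] [ 623. -412.   35.]
scene cork_center 0.91 [364. 152.] [314. 400.  30.]
scene clamp 0.74 [302. 278.] [560. -60.   0.]
side ratchet_axis 0.67 [344. 235.] [607.  -0.  68.]
side grip_center 0.65 [324. 280.] [ 462. -131.   84.]
side lever_pivot 0.72 [252. 170.] [562. 425.  88.]
side lever_tab 0.24 [380. 232.] [668. -64.  88.]
side jaw_face 0.63 [398. 242.] [722. -73.  45.]
side cheek_face 0.6 [359. 225.] [685.  41.  45.]
side roller_center 0.83 [377. 232.] [705. -10.  45.]
side pot_center 0.78 [250. 171.] [564. 446.  75.]
side mallet_center 0.92 [369. 386.] [ 411. -354.   15.]
side container_center 0.85 [477. 353.] [ 615. -422.   35.]
side cork_center 0.6 [187. 215.] [326. 377.  30.]
side clamp 0.64 [342. 275.] [562. -56.   0.]
1.3 -18.700000000000003
```

```bash
python3 - <<'E'
import cv2,numpy as np
a=cv2.imread('pics/scene0.png')[180:380,200:440]; b=cv2.imread('pics/side0.png')[150:400,240:480]
a=cv2.resize(a,(400,333),interpolation=3); b=cv2.resize(b,(400,417),interpolation=3)
o=np.zeros((417,800,3),'uint8'); o[:333,:400]=a;o[:,400:]=b; cv2.imwrite('pics/ab.png',o)
E
```

```text
(no output)
```

View pics/ab.png

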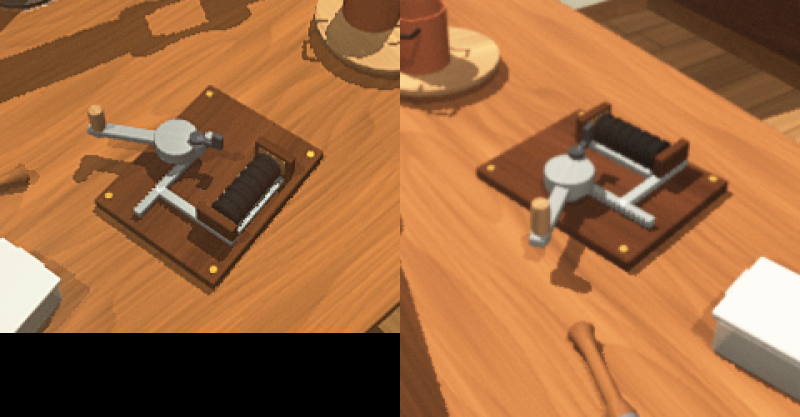

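```bash
python3 -m crank '[[0,0.026,-0.055,0.012,0],[0,0.026,-0.055,0.012,0],[0,0.026,-0.055,0.012,0],[0,0.026,-0.055,0.012,0],[0,0.026,-0.055,0.012,0],[0,0.026,-0.055,0.012,0],[0,0.026,-0.055,0.012,0],[0,0.026,-0.055,0.012,0],[0,0.026,-0.055,0.012,0],[0,0.026,-0.055,0.012,0],[0,0.026,-0.055,0.012,0],[0,0,0,0,0]]'
cat > b.py <<'E'
from h import *
Z=dict(ratchet_axis=68,grip_center=84,lever_pivot=88,lever_tab=88,jaw_face=45,cheek_face=45,roller_center=45)
s=ctrl.sense(); P=w2c('wrist'); im,d=ctrl.snapshot('wrist')
import sys; cv2.imwrite(f'pics/{sys.argv[1]}.png',im)
for t,z in Z.items():
    for q in ctrl.mark_of('wrist',t)[:1]: print(t,round(q['score'],2),np.round(q['uv']),np.round(at_z(P,q['uv'],z),1))
print(np.round(R.from_rotvec(s['tcp_rot']).as_matrix(),3),np.round(s['tool_pos'],1),np.round(s['ft_force'],1),s['time_s'],s['joints'])
E
python3 b.py w1
```

```text
time_s: 2.8
tool_pos: [497.9, -20.2, 364.4]
tcp_rot: [0.545, 3.091, -0.002]
ft_force: [-0.5, 0.9, 0.0]
opening: 85.5
grip_force: 0.0
ratchet_axis 0.87 [315. 244.] [564.6 -47.4  68. ]
grip_center 0.64 [227. 193.] [ 457.5 -127.    84. ]
lever_pivot 0.95 [337. 260.] [589.4 -25.4  88. ]
lever_tab 0.72 [353. 278.] [622.1 -13.2  88. ]
jaw_face 0.95 [327. 328.] [711.2 -80.3  45. ]
cheek_face 0.89 [405. 292.] [691.8  52.2  45. ]
roller_center 0.87 [364. 314.] [706.2 -18.8  45. ]
[[-0.94   0.342  0.003]
 [ 0.342  0.94  -0.001]
 [-0.003 -0.    -1.   ]] [497.9 -20.2 364.4] [-0.5  0.9  0. ] 2.8 [-1.27169938e-01 -4.10108875e-02  1.76046695e+00 -1.12424569e-03
  1.41928648e+00 -1.34881434e+00]
```

View pics/w1.png

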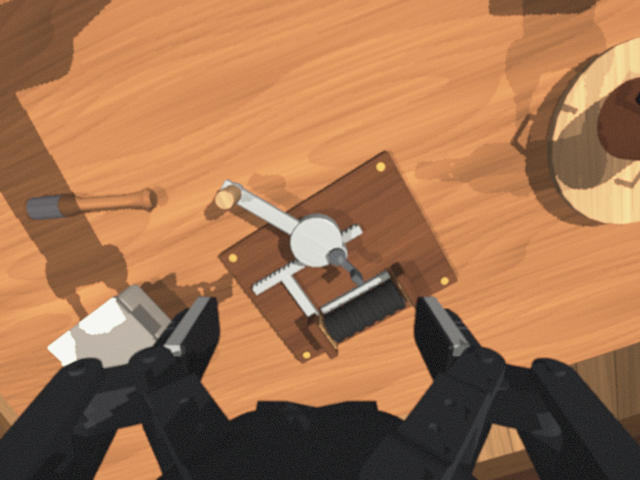

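```bash
python3 - <<'E'
from h import *
P=w2c('wrist')
b=[at_z(P,u,22)[:2] for u in [(233,258),(381,167),(445,281),(306,355)]]
print(np.round(b,1), np.mean(b,0))
for i,j,o in [(0,1,np.pi/2),(3,2,np.pi/2),(1,2,0),(0,3,0)]:
    d=b[j]-b[i]; print(np.hypot(*d),np.arctan2(d[1],d[0])-o)
P=w2c('side')
print(at_z(P,(324,276),84), at_z(w2c('scene'),(258,250),84))
E
python3 -m crank '[[255,0.04,0,-0.04,-10],[255,0.04,0,-0.04,-10],[255,0.04,-0.01,-0.05,-5],[255,0.02,-0.01,-0.05,0],[255,0,0,-0.04,0],[255,0,0,0,0]]'
```

```text
[[ 555.3 -173. ]
 [ 499.    80.3]
 [ 703.1  126.2]
 [ 758.6 -127.9]] [629.02428326 -23.60352341]
259.4381133110206 0.21872672276324523
260.10200744341495 0.21520972589364362
209.1723466502762 0.2214581076985407
208.25681019180158 0.21828997346726273
[ 469.04792987 -119.52513015   84.        ] [ 461.16853485 -125.1686723    84.        ]
time_s: 3.95
tool_pos: [630.9, -34.7, 140.3]
tcp_rot: [-1.188, -2.898, 0.004]
ft_force: [-0.1, 0.6, -1.1]
opening: 0.3
grip_force: 0.0
```

```bash
python3 b.py w2
```

```text
ratchet_axis 0.82 [234. 195.] [565.1 -46.7  68. ]
grip_center 0.93 [ 15. 173.] [ 460.9 -127.8   84. ]
lever_pivot 0.75 [286. 206.] [592.2 -23.4  88. ]
lever_tab 0.59 [338. 223.] [621.   -8.9  88. ]
cheek_face 0.88 [455. 217.] [687.7  49.5  45. ]
roller_center 0.95 [399. 287.] [701.3 -16.4  45. ]
[[-0.712  0.702 -0.01 ]
 [ 0.702  0.712  0.001]
 [ 0.008 -0.006 -1.   ]] [630.9 -34.7 140.3] [-0.1  0.6 -1.1] 3.95 [-1.23861972e-01  4.21291315e-01  1.67680091e+00  8.12520925e-05
  1.05375404e+00 -9.16725019e-01]
```

View pics/w2.png

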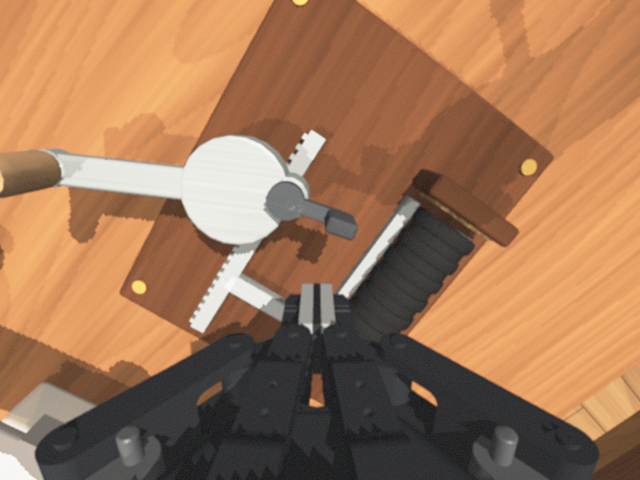

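```bash
python3 -m crank '[[255,0.002,-0.004,-0.03,0],[255,0,0,-0.027,0],[255,0,0,0,0],[255,-0.003,0.006,0,0],[255,-0.003,0.006,0,0],[255,0,0,0,0]]'
```

```text
time_s: 5.1
tool_pos: [631.1, -27.3, 89.3]
tcp_rot: [1.191, 2.905, 0.001]
ft_force: [-0.4, -0.9, -0.1]
opening: 0.1
grip_force: 0.0
```

```bash
python3 -m crank '[[255,-0.003,0.004,-0.005,0],[255,-0.004,0.006,0,0],[255,-0.004,0.005,0,0],[255,0,0,0,0]]'; python3 -m crank '[[255,-0.004,0.004,0,0],[255,-0.004,0.004,0,0],[255,0,0,0,0]]'
```

```text
time_s: 5.6
tool_pos: [619.5, -12.4, 83.2]
tcp_rot: [-1.192, -2.906, -0.0]
ft_force: [1.3, 0.3, 0.5]
opening: 0.2
grip_force: 0.6
time_s: 5.98
tool_pos: [612.1, -5.3, 83.2]
tcp_rot: [1.192, 2.905, -0.0]
ft_force: [4.5, -3.8, -0.5]
opening: 0.1
grip_force: 2.4
```

```bash
python3 b.py w3
```

```text
ratchet_axis 0.77 [200. 275.] [564.5 -43.5  68. ]
lever_pivot 0.74 [256. 290.] [585.8 -19.   88. ]
lever_tab 0.68 [330. 270.] [602.6  11.6  88. ]
cheek_face 0.86 [471. 296.] [688.8  48.2  45. ]
[[-0.712  0.702  0.002]
 [ 0.702  0.712 -0.001]
 [-0.002  0.001 -1.   ]] [612.1  -5.3  83.2] [ 4.5 -3.8 -0.5] 5.975 [-7.93334481e-02  4.55692225e-01  1.76215838e+00 -9.14360624e-04
  9.22000273e-01 -8.70826512e-01]
```

View pics/w3.png

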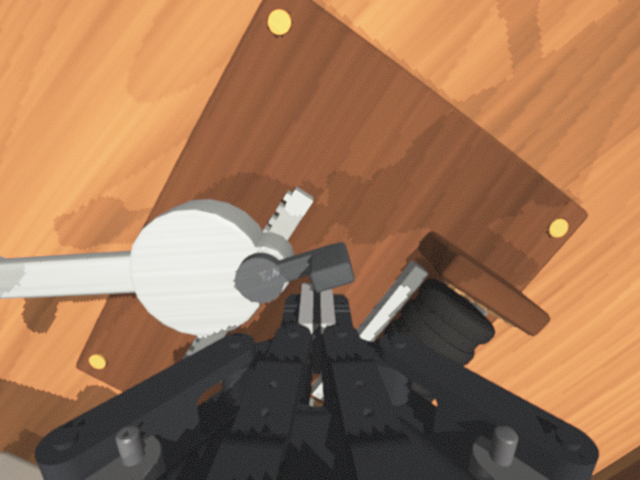

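```bash
python3 -m crank '[[255,-0.003,0.003,0,0],[255,0,0,0,0]]';python3 -m crank '[[255,-0.003,0.002,0,0],[255,0,0,0,0]]'; python3 -m crank '[[255,-0.003,0.002,0,0],[255,0,0,0,0]]'
```

```text
time_s: 6.62
tool_pos: [611.6, -4.6, 83.5]
tcp_rot: [1.188, 2.899, -0.003]
ft_force: [8.8, -9.3, -4.9]
opening: -0.0
grip_force: 6.1
time_s: 6.88
tool_pos: [611.4, -4.4, 83.8]
tcp_rot: [1.185, 2.893, -0.003]
ft_force: [14.5, -13.0, -9.7]
opening: -0.0
grip_force: 9.4
time_s: 7.12
tool_pos: [611.2, -4.2, 84.1]
tcp_rot: [1.181, 2.887, -0.003]
ft_force: [19.6, -17.1, -15.6]
opening: -0.0
grip_force: 12.7
```

```bash
python3 -m crank '[[255,0.012,-0.012,0,0],[255,0.01,-0.01,0.01,0],[255,0,0,0.04,0],[110,-0.02,-0.02,0.04,-9.5],[110,-0.025,-0.02,0.03,-9.5],[110,-0.025,-0.02,0,-9.5],[110,-0.025,-0.02,0,-9.5],[110,-0.025,-0.02,0,-9.5],[110,-0.02,-0.02,0,-9.5],[110,0,0,0,-9.5],[110,0,0,0,-9.5],[110,0,0,0,-9]]'; python3 b.py w4
```

```text
time_s: 8.62
tool_pos: [483.6, -139.1, 203.3]
tcp_rot: [-2.844, -1.328, 0.002]
ft_force: [-0.6, 0.9, 0.7]
opening: 48.4
grip_force: 0.0
grip_center 0.82 [313. 237.] [ 475.2 -142.1   84. ]
lever_pivot 0.68 [325.   5.] [587.9 -21.   88. ]
[[ 0.642  0.767 -0.002]
 [ 0.767 -0.642  0.002]
 [-0.    -0.003 -1.   ]] [ 483.6 -139.1  203.3] [-0.6  0.9  0.7] 8.625 [-3.67345013e-01  1.05045897e-01  1.94005073e+00  1.07770312e-03
  1.09936921e+00  3.29307674e-01]
```

View pics/w4.png

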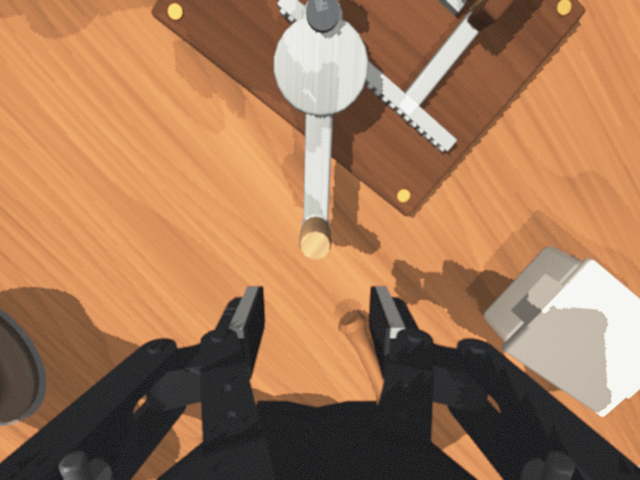

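```bash
python3 - <<'E'
from h import *
o=[]
for c in ('scene','side'):
    P=w2c(c); im,d=ctrl.snapshot(c)
    for t,z in dict(ratchet_axis=68,lever_pivot=88,lever_tab=88).items():
        for q in ctrl.mark_of(c,t)[:1]: print(c,t,round(q['score'],2),np.round(q['uv']),np.round(at_z(P,q['uv'],z)))
    x,y=(250,210) if c=='scene' else (300,180)
    o.append(cv2.resize(im[y:y+110,x:x+110],(400,400),interpolation=3))
cv2.imwrite('pics/lev.png',np.hstack(o))
E
```

```text
scene ratchet_axis 0.63 [306. 260.] [561. -42.  68.]
scene lever_pivot 0.92 [318. 259.] [589. -23.  88.]
scene lever_tab 0.56 [328. 256.] [600.   5.  88.]
side ratchet_axis 0.88 [340. 250.] [563. -46.  68.]
side lever_pivot 0.83 [341. 233.] [588. -12.  88.]
side lever_tab 0.69 [340. 226.] [602.  14.  88.]
```

View pics/lev.png

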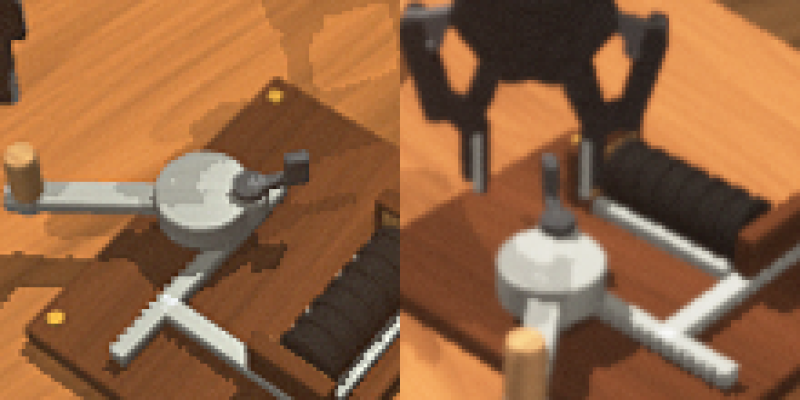

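```bash
python3 -m crank '[[110,-0.008,-0.003,-0.04,3],[110,0,0,-0.045,0],[110,0,0,-0.045,0],[140,0,0,0,0],[140,0,0,0,0]]' 20; python3 - <<'E'
import numpy as np
c=np.array([565,-47.]);y=.218
for a in (.6,.45,.3,.15,0,-.15,-.3,-.4):
    h=y+a; print(a,np.round(c-130*np.array([np.cos(h),np.sin(h)]),1))
E
```

```text
time_s: 10.05
tool_pos: [477.8, -143.4, 74.3]
tcp_rot: [2.806, 1.41, 0.002]
ft_force: [0.6, -1.1, 0.9]
opening: 38.5
grip_force: 0.0
0.6 [ 476.1 -141.9]
0.45 [ 462.9 -127.5]
0.3 [ 452.1 -111.4]
0.15 [443.7 -93.8]
0 [438.1 -75.1]
-0.15 [435.3 -55.8]
-0.3 [435.4 -36.4]
-0.4 [437.1 -23.5]
```

```bash
python3 -m crank '[[140,-0.015,0.0155,0,-8.6],[140,-0.011,0.016,0,-8.6],[140,-0.0085,0.0175,0,-8.6],[140,-0.0055,0.019,0,-8.6],[140,-0.003,0.019,0,-8.6],[140,0,0.0195,0,-8.6],[140,0.0017,0.013,0,-5.7],[140,0.003,0.0127,0,-5.7],[140,0,0,0,0],[140,0,0,0,0],[140,0,0,0,0]]'; python3 - <<'E'
from h import *
o=[]
for c in ('scene','side'):
    P=w2c(c); im,d=ctrl.snapshot(c)
    for t,z in dict(ratchet_axis=68,grip_center=84,lever_pivot=88,lever_tab=88,jaw_face=45,cheek_face=45).items():
        for q in ctrl.mark_of(c,t)[:1]: print(c,t,round(q['score'],2),np.round(q['uv']),np.round(at_z(P,q['uv'],z)))
    x,y=(230,210) if c=='scene' else (280,170)
    o.append(cv2.resize(im[y:y+130,x:x+150],(400,347),interpolation=3))
cv2.imwrite('pics/sw.png',np.hstack(o))
E
```

```text
time_s: 11.42
tool_pos: [438.7, -11.2, 73.6]
tcp_rot: [3.13, -0.264, 0.001]
ft_force: [0.8, 0.2, -0.7]
opening: 38.3
grip_force: 0.0
scene ratchet_axis 0.87 [306. 263.] [568. -48.  68.]
scene grip_center 0.67 [287. 223.] [435.  -9.  84.]
scene lever_pivot 0.79 [306. 270.] [598. -69.  88.]
scene lever_tab 0.69 [317. 273.] [624. -53.  88.]
scene jaw_face 0.74 [332. 311.] [714. -79.  45.]
scene cheek_face 0.76 [357. 276.] [676.  40.  45.]
side ratchet_axis 0.67 [340. 249.] [566. -43.  68.]
side grip_center 0.88 [287. 257.] [436. -17.  84.]
side lever_pivot 0.84 [352. 239.] [597. -46.  88.]
side lever_tab 0.51 [363. 236.] [624. -54.  88.]
side jaw_face 0.71 [401. 242.] [724. -79.  45.]
side cheek_face 0.88 [356. 226.] [678.  45.  45.]
```

View pics/sw.png

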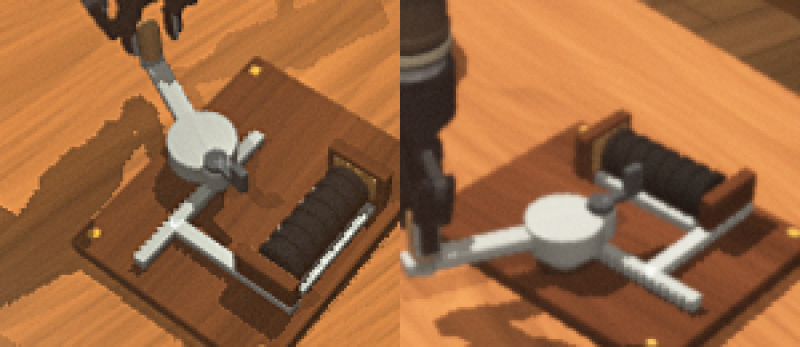

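```bash
python3 -m crank '[[140,-0.003,-0.0127,0,5.7],[140,-0.0017,-0.013,0,5.7],[140,0,-0.0195,0,8.6],[140,0.003,-0.019,0,8.6],[140,0.0055,-0.019,0,8.6],[140,0,0,0,0]]'; python3 -m crank '[[140,0.0025,-0.006,0,2.9],[140,0.003,-0.006,0,2.9],[140,0.003,-0.0055,0,2.9],[140,0,0,0,0]]'
```

```text
time_s: 12.88
tool_pos: [441.4, -94.0, 72.8]
tcp_rot: [-3.051, -0.743, 0.002]
ft_force: [-1.3, 2.0, 1.3]
opening: 38.8
grip_force: 1.2
time_s: 13.38
tool_pos: [449.1, -110.2, 72.6]
tcp_rot: [-2.984, -0.973, 0.004]
ft_force: [-3.9, 4.2, 4.1]
opening: 38.3
grip_force: 2.7
```

```bash
python3 -m crank '[[140,0.0035,-0.0055,0,2.9],[140,0.0035,-0.005,0,2.9],[140,0,0,0,0]]'; python3 -m crank '[[140,0.004,-0.005,0,2.9],[140,0,0,0,0]]'; python3 - <<'E'
from h import *
for c in ('scene','side'):
    P=w2c(c); ctrl.snapshot(c)
    for t,z in dict(grip_center=84,lever_pivot=88,lever_tab=88,jaw_face=45,cheek_face=45,roller_center=45).items():
        for q in ctrl.mark_of(c,t)[:1]: print(c,t,round(q['score'],2),np.round(q['uv']),np.round(at_z(P,q['uv'],z)))
E
```

```text
time_s: 13.75
tool_pos: [456.3, -121.0, 72.5]
tcp_rot: [-2.931, -1.123, 0.004]
ft_force: [-4.2, 3.2, 2.4]
opening: 38.7
grip_force: 2.6
time_s: 14.0
tool_pos: [460.5, -126.2, 72.5]
tcp_rot: [-2.902, -1.198, 0.003]
ft_force: [-3.5, 3.3, 1.0]
opening: 38.4
grip_force: 2.5
scene grip_center 0.76 [258. 243.] [ 442. -113.   84.]
scene lever_pivot 0.72 [339. 310.] [743. -82.  88.]
scene lever_tab 0.2 [176. 297.] [ 453. -370.   88.]
scene jaw_face 0.73 [338. 309.] [721. -64.  45.]
scene cheek_face 0.92 [360. 277.] [683.  42.  45.]
scene roller_center 0.93 [346. 294.] [699. -19.  45.]
side grip_center 0.82 [321. 278.] [ 460. -122.   84.]
side lever_pivot 0.86 [347. 234.] [597. -26.  88.]
side lever_tab 0.62 [349. 228.] [617.  -4.  88.]
side jaw_face 0.83 [400. 244.] [718. -82.  45.]
side cheek_face 0.94 [361. 227.] [686.  34.  45.]
side roller_center 0.9 [374. 232.] [698.  -7.  45.]
```

```bash
python3 -m crank '[[140,0.004,-0.005,0,2.9],[140,0,0,0,0]]'; python3 -m crank '[[140,0.0045,-0.005,0,2.9],[140,0,0,0,0]]';python3 -m crank '[[140,0.0045,-0.0045,0,2.9],[140,0,0,0,0]]'
```

```text
time_s: 14.95
tool_pos: [464.2, -131.2, 72.5]
tcp_rot: [-2.87, -1.272, 0.004]
ft_force: [-4.1, 2.9, 2.2]
opening: 38.6
grip_force: 2.9
time_s: 15.2
tool_pos: [468.1, -136.0, 72.4]
tcp_rot: [-2.836, -1.343, 0.005]
ft_force: [-6.5, 3.5, 3.1]
opening: 38.7
grip_force: 3.5
time_s: 15.45
tool_pos: [471.8, -140.2, 72.3]
tcp_rot: [-2.8, -1.414, 0.007]
ft_force: [-6.6, 3.9, 5.7]
opening: 38.3
grip_force: 4.2
```

```bash
python3 -m crank '[[140,0.0045,-0.0045,0,2.9],[140,0,0,0,0]]'; python3 -m crank '[[140,0.0045,-0.0045,0,2.9],[140,0,0,0,0]]';python3 -m crank '[[140,0.0045,-0.004,0,2.9],[140,0,0,0,0]]'; python3 - <<'E'
from h import *
o=[]
for c in ('scene','side'):
    P=w2c(c); im,_=ctrl.snapshot(c)
    for t,z in dict(grip_center=84,jaw_face=45,cheek_face=45,roller_center=45).items():
        for q in ctrl.mark_of(c,t)[:1]: print(c,t,round(q['score'],2),np.round(q['uv']),np.round(at_z(P,q['uv'],z)))
    x,y=(290,240) if c=='scene' else (330,190)
    o.append(cv2.resize(im[y:y+90,x:x+90],(400,400),interpolation=3))
cv2.imwrite('pics/sn.png',np.hstack(o))
E
```

```text
time_s: 15.7
tool_pos: [475.6, -144.5, 72.2]
tcp_rot: [-2.762, -1.484, 0.009]
ft_force: [-8.3, 4.2, 5.8]
opening: 38.6
grip_force: 4.8
time_s: 15.95
tool_pos: [479.6, -148.7, 72.1]
tcp_rot: [-2.722, -1.553, 0.01]
ft_force: [-9.2, 4.5, 6.8]
opening: 38.6
grip_force: 5.4
time_s: 16.2
tool_pos: [483.6, -152.3, 71.9]
tcp_rot: [-2.681, -1.621, 0.011]
ft_force: [-9.8, 5.8, 8.2]
opening: 38.9
grip_force: 5.9
scene grip_center 0.75 [256. 256.] [ 474. -139.   84.]
scene jaw_face 0.76 [336. 310.] [718. -70.  45.]
scene cheek_face 0.98 [362. 276.] [686.  50.  45.]
scene roller_center 0.9 [348. 290.] [694.  -9.  45.]
side grip_center 0.56 [332. 280.] [ 476. -140.   84.]
side jaw_face 0.74 [398. 241.] [724. -70.  45.]
side cheek_face 0.63 [357. 223.] [688.  54.  45.]
side roller_center 0.57 [377. 232.] [705.  -8.  45.]
```

View pics/sn.png

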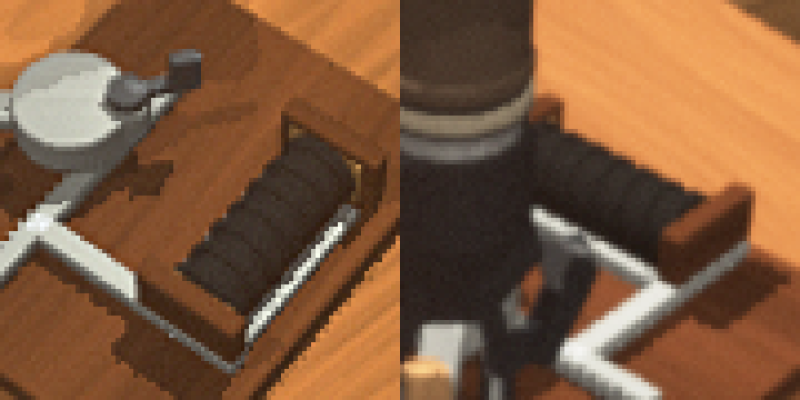

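```bash
python3 -m crank '[[140,-0.0165,0.0198,0,-10],[140,-0.0115,0.0156,0,-8.6],[140,-0.0092,0.0171,0,-8.6],[140,-0.0066,0.0183,0,-8.6],[140,-0.0028,0.0125,0,-5.7],[140,0,0,0,0]]'; python3 -m crank '[[140,0.0028,-0.0125,0,5.7],[140,0.0066,-0.0183,0,8.6],[140,0,0,0,0]]'; python3 -m crank '[[140,0.003,-0.0057,0,2.9],[140,0,0,0,0]]'; python3 -m crank '[[140,0.003,-0.0057,0,2.9],[140,0,0,0,0]]';  python3 -m crank '[[140,0.0032,-0.0057,0,2.9],[140,0,0,0,0]]'
```

```text
time_s: 17.45
tool_pos: [443.0, -71.3, 73.6]
tcp_rot: [3.087, 0.571, 0.006]
ft_force: [0.1, 0.0, -0.9]
opening: 38.1
grip_force: 0.0
time_s: 17.82
tool_pos: [452.8, -103.6, 73.6]
tcp_rot: [2.994, 0.944, 0.004]
ft_force: [-0.4, -0.2, -1.1]
opening: 38.6
grip_force: 0.0
time_s: 18.08
tool_pos: [454.2, -107.9, 73.1]
tcp_rot: [2.971, 1.02, 0.001]
ft_force: [-0.0, 0.0, -0.5]
opening: 38.6
grip_force: 0.0
time_s: 18.32
tool_pos: [456.5, -113.1, 72.9]
tcp_rot: [-2.944, -1.096, 0.001]
ft_force: [-2.2, 1.4, 0.4]
opening: 38.4
grip_force: 0.8
time_s: 18.58
tool_pos: [459.2, -118.5, 72.7]
tcp_rot: [-2.914, -1.17, 0.002]
ft_force: [-2.7, 1.7, 2.3]
opening: 38.4
grip_force: 1.7
```

```bash
python3 -m crank '[[140,0.0037,-0.0053,0,2.9],[140,0,0,0,0]]'; python3 -m crank '[[140,0.0037,-0.0053,0,2.9],[140,0,0,0,0]]'; python3 -m crank '[[140,0.004,-0.005,0,2.9],[140,0,0,0,0]]';python3 -m crank '[[140,0.004,-0.005,0,2.9],[140,0,0,0,0]]'; python3 -m crank '[[140,0.0043,-0.0047,0,2.9],[140,0,0,0,0]]'
```

```text
time_s: 18.82
tool_pos: [462.6, -123.6, 72.7]
tcp_rot: [-2.883, -1.243, 0.003]
ft_force: [-3.5, 3.8, 2.8]
opening: 38.3
grip_force: 2.4
time_s: 19.08
tool_pos: [466.1, -128.7, 72.5]
tcp_rot: [-2.85, -1.315, 0.003]
ft_force: [-3.4, 4.3, 2.6]
opening: 38.8
grip_force: 2.7
time_s: 19.32
tool_pos: [469.4, -133.3, 72.4]
tcp_rot: [-2.814, -1.386, 0.005]
ft_force: [-6.2, 5.3, 3.1]
opening: 38.8
grip_force: 3.4
time_s: 19.58
tool_pos: [472.6, -138.1, 72.3]
tcp_rot: [-2.777, -1.457, 0.007]
ft_force: [-5.6, 5.1, 5.8]
opening: 38.6
grip_force: 4.1
time_s: 19.82
tool_pos: [476.0, -142.6, 72.2]
tcp_rot: [-2.738, -1.526, 0.009]
ft_force: [-7.8, 5.1, 7.1]
opening: 38.2
grip_force: 4.7
```

```bash
python3 -m crank '[[140,-0.004,0.004,0,0],[140,0,0,0.04,0],[140,0,0,0.05,0],[140,0,0,0.05,0],[140,0.0455,0.0255,0.01,0],[140,0.0455,0.0255,0.01,0],[140,0.0455,0.0255,0,0],[140,0.0455,0.0255,0,0],[140,0.0455,0.0255,0,0],[140,0,0,0,0]]'; python3 b.py w5; python3 - <<'E'
import cv2
im=cv2.imread('pics/w5.png'); cv2.imwrite('pics/w5b.png',im)
E
```

```text
time_s: 21.08
tool_pos: [706.7, -10.9, 232.2]
tcp_rot: [2.74, 1.532, 0.005]
ft_force: [-0.1, -0.4, -0.6]
opening: 38.1
grip_force: 0.0
ratchet_axis 0.93 [219. 315.] [564.6 -47.8  68. ]
grip_center 0.57 [270. 171.] [694.7  47.1  84. ]
lever_pivot 0.68 [229. 297.] [596.4 -30.1  88. ]
lever_tab 0.89 [230. 266.] [615.4  -5.2  88. ]
jaw_face 0.92 [353. 252.] [715.2 -68.3  45. ]
cheek_face 0.66 [268. 170.] [687.4  47.5  45. ]
roller_center 0.85 [308. 212.] [697.5  -7.4  45. ]
[[ 0.524  0.852  0.004]
 [ 0.852 -0.524 -0.   ]
 [ 0.002  0.003 -1.   ]] [706.7 -10.9 232.2] [-0.1 -0.4 -0.6] 21.075 [-7.69803047e-02  4.61297050e-01  1.42154295e+00 -3.97001596e-05
  1.25502544e+00  4.74138072e-01]
```

View pics/w5.png

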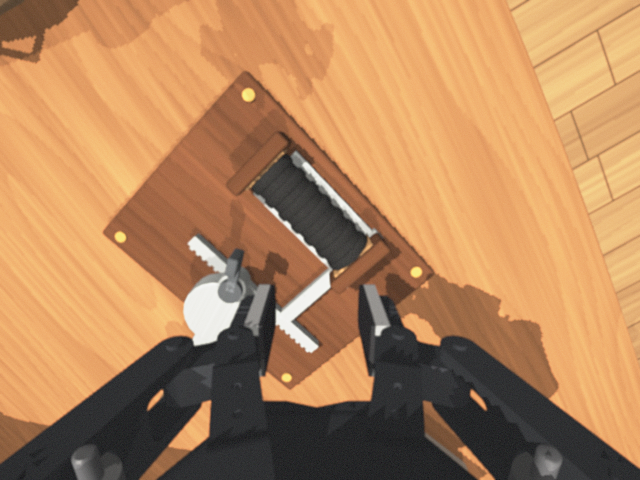

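```bash
python3 - <<'E'
from h import *
p,W=w2c('wrist'); im,d=ctrl.snapshot('wrist')
K=np.array([[p['fx'],0,p['cx']],[0,p['fy'],p['cy']],[0,0,1]])
v,u=np.mgrid[:480,:640]; xy=cv2.undistortPoints(np.stack([u,v],-1).reshape(-1,1,2).astype(float),K,np.array(p['dist'],float))[:,0]
D=d.reshape(-1).astype(float); C=np.linalg.inv(W)
X=np.c_[xy[:,0]*D,-xy[:,1]*D,-D]@C[:3,:3].T+C[:3,3]
q=X[:,:2]-[566,-48]; c,s=np.cos(.218),np.sin(.218)
x=q@[c,s]; y=q@[-s,c]; z=X[:,2]
m=(abs(x-140)<12)&(abs(y)<110)&(D>0)
for a in range(-100,100,2):
    k=m&(y>=a)&(y<a+2)
    if k.any(): print(a,k.sum(),np.round(np.median(z[k])),np.round(np.median(im.reshape(-1,3)[k],0)).astype(int))
E
```

```text
-100 34 20.0 [ 57  80 126]
-98 39 20.0 [47 64 98]
-96 30 20.0 [44 62 94]
-94 35 20.0 [44 63 94]
-92 35 20.0 [45 62 94]
-90 19 21.0 [47 66 98]
-72 1 65.0 [ 47  67 105]
-70 23 67.0 [ 54  77 117]
-68 41 68.0 [ 63  91 144]
-66 49 68.0 [ 67  99 155]
-64 42 68.0 [ 69 102 159]
-62 46 68.0 [ 69 102 159]
-60 47 68.0 [ 68 100 158]
-58 52 68.0 [ 68 100 157]
-56 80 66.0 [ 61  90 140]
-54 25 64.0 [ 56  81 112]
-52 28 68.0 [60 72 90]
-50 42 69.0 [61 65 67]
-48 52 69.0 [62 64 65]
-46 48 69.0 [64 66 68]
-44 55 69.0 [64 67 69]
-42 63 67.0 [59 62 63]
-40 48 67.0 [63 65 68]
-38 48 67.0 [64 66 68]
-36 50 66.0 [62 65 67]
-34 36 68.0 [60 62 65]
-32 42 69.0 [61 63 64]
-30 51 69.0 [62 64 65]
-28 52 69.0 [64 66 68]
-26 52 69.0 [64 67 68]
-24 63 67.0 [60 63 63]
-22 51 67.0 [62 65 66]
-20 50 67.0 [64 66 68]
-18 122 249.0 [61 67 72]
-16 144 254.0 [45 47 56]
-14 147 250.0 [45 44 45]
-12 110 238.0 [58 60 61]
-10 54 69.0 [63 65 67]
-8 55 68.0 [64 67 69]
-6 65 67.0 [60 63 63]
-4 51 66.0 [62 65 67]
-2 52 67.0 [63 66 67]
0 49 67.0 [63 65 67]
2 46 68.0 [60 62 64]
4 63 69.0 [60 61 62]
6 384 316.0 [41 40 39]
8 939 320.0
[... 357 characters left out ...]
55 67.0 [57 58 60]
40 54 69.0 [60 61 64]
42 56 69.0 [63 66 67]
44 56 69.0 [63 66 68]
46 56 69.0 [64 67 69]
48 63 67.0 [62 64 66]
50 64 67.0 [62 65 67]
52 56 66.0 [63 66 68]
54 54 67.0 [63 66 67]
56 56 67.0 [57 59 60]
58 57 69.0 [59 61 63]
60 66 69.0 [62 65 66]
62 63 69.0 [63 66 68]
64 60 69.0 [65 67 68]
66 56 67.0 [62 71 80]
68 55 62.0 [ 69  98 128]
70 65 67.0 [ 54  76 113]
72 63 68.0 [ 62  93 147]
74 60 68.0 [ 65  96 151]
76 58 68.0 [ 65  96 149]
78 62 68.0 [ 64  94 148]
80 61 68.0 [ 64  94 147]
82 58 68.0 [ 63  92 144]
84 56 67.0 [ 59  86 132]
86 7 66.0 [ 58  83 127]
90 43 20.0 [ 58  84 130]
92 45 20.0 [ 61  88 137]
94 45 20.0 [ 60  88 137]
96 48 20.0 [ 60  87 136]
98 47 20.0 [ 61  88 137]
```

```bash
python3 -c "
from rig import ctrl
print(ctrl.hand_in())"
```

```text
the job is handed in; nothing more can be done
None
```

I flipped the lever to closing, swung the handle back past the middle, and then swung it forward twice until the roller looked snug. The depth image showed no visible gap at either end of the roller and the jaw about 13 mm further in, and the job is handed in without a verdict returned.

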